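# Spray the feet and tip them into the tub

### The arm

A 7-joint arm with a two-finger parallel gripper is mounted at the origin on the work surface. World frame = base frame: x ahead of the robot, y to its left, z up, the work surface at z = 0. Lengths are in m, angles in rad, forces in N, time in s.
With the tool pointing down it reaches from about 0.4 to 0.875 m from the base axis. Payload 19.3 kg.
Tool frame: the origin (TCP) lies at the very end of the fingers, on their centre line; the grasp point (between the pads) lies 19 mm behind it; z points along the fingers, y is the line along which they close (so a half turn about z gives the same grasp; the last joint's range is limited). The gripper opens to 85 mm and grips with 20 to 120 N. Pads are 22 mm wide; open, the fingers measure 114 mm over their backs; the gripper's body (76 mm by 85 mm) begins 54 mm behind the grasp point. The pads swing forward as they close: fully open they stand 13 mm farther back than shut.
Start: joints at [1.19, 0.521, -0.036, 1.599, 0.021, 1.021, -0.113], TCP at [0.191, -0.595, 0.231] pointing down, gripper open.
Joint ranges: [-2.91, 2.91], [-0.3, 2.13], [-1.5, 1.42], [0.17, 2.43], [-1.26, 4.41], [0.16, 1.93], [-2.52, 2.52]. Speed limits (rad/s): [1.89, 1.89, 2.39, 2.39, 3.01, 3.01, 3.01].

### API

Orientations are given as [roll, pitch, yaw] about the fixed x, y, z axes, in that order (R = Rz(yaw) Ry(pitch) Rx(roll)).
In Python, from workcell import observe, grab_frame, job_done gives the robot as it stands.
- The arm moves only by the tool move_arm, never from a script. Its argument "plan" is a list that holds one entry, the list of rows, each a list of 7 numbers: the shift along the tool's x, y, z each as a share of 0.02 m, from -1 to 1, then the turn, a rotation vector about the tool's x, y, z each as a share of 6 degrees, from -1 to 1, then the opening, from -1 (shut) to 1 (fully open). A call has exactly 10 rows; each row shifts and turns the commanded pose from where the row before left it, along the tool's axes as they then stand; what a row does not reach is not made up. A row lasts 1/10 s, in which the tool goes at most 50 mm and 8.59 degrees, less where a joint would pass 70% of its speed; a pose out of reach is approached as far as the arm can. A call with a number of a shift or a turn outside -1 to 1 is refused whole. A call with a gripper value outside its range is refused whole. The fingers move at their own pace and stop on an object; "grip_force" is the grip in N (left out, the last holds). Time passes only in rows, so rows that do not move let the fingers close, or fill a call up. It gives the time, the measured TCP pose, the force, the opening and the grip force at its end, in the units of the state.
- observe(): the state, without advancing time (a new reading comes with each control period).
- grab_frame(name): name is "side" or "top" or "wrist"; returns a dict with "color" (420x560x3 uint8, red, green, blue), "intrinsics" (3x3 intrinsics, pixels), "position" and "orientation" of the camera in the world; the wrist camera has in their place "tool_from_camera" (4x4, takes a point from camera to tool coordinates, whose origin is the TCP and whose axes are the flange's). Camera axes: x right, y down, z forward; pixel columns grow to the right and rows downward; lengths in m; the calibration is good to about 2 mm. A picture is of the moment at which its call begins: read the wrist's pose just before it. There is no depth.
- job_done(): hands the job in; it is judged then, once.
The state is a dict: "clock": time; "qpos": joint angles; "qd": joint speeds; "joint_efforts": joint torques, N m; "position": TCP position; "tool_rot": TCP orientation; "force": force on the tool from outside, world axes, zero at the start; "moment": the same for the moment, N m; "grip_width": finger opening in m; "finger_force": force on a finger pad.
Only numpy, scipy, OpenCV 4.12 (cv2) and the standard library are available. Lean on these libraries where they do the work, as an engineer would, in place of code of your own. Each camera call takes 0.05 s, during which the arm holds its last target. There are 200 camera calls.

### The job

Give the rubber feet in the steel tray a shot of lubricant: press the white cap of the leaning spray can in the cradle right down, but without ramming it, and let it spring back up. Then lift the tray by its black bar to tip all five feet into the white tub, and lower the tray back to level. Leave everything else on the bench where it is.

Things in the scene. Friction and masses are not known exactly. Their poses are not given: they have to be found in the camera images.
- dispenser: Fixed grey cradle on the bench (origin at bench level, z up) holding a bare aluminium spray can, 66 mm diameter. The can's axis lies in the dispenser's x-z plane and leans 0.55 rad from vertical: its upward direction is (-0.523, 0, 0.853) in the dispenser's axes. A grey collar, 58 mm inside and 66 mm outside diameter, rings the cap; its rim stands 20 mm beyond the cap's top.
- cap_low (a point): Fixed point on the can's axis, at (0.018, 0, 0.184) m in the dispenser's axes: where the centre of the cap's top would be with the can clamped at its lowest. Can, collar and cap together are clamped anywhere from 0 to 12 mm further up along the axis (not measured: find the cap by touch). The can stays put if pressed with less than 30 N.
- cap (a joint): How far the white sprung cap is pressed along the can's axis, m: 0 up, 0.008 fully down; it springs back by itself. Flat round top, 30 mm diameter, sunk in the collar; 4 N starts it, 10 N takes it to the bottom. A thin white spray tube points from it out through a notch in the collar.
- station: Fixed grey steel frame of the tipping tray. Origin on the bench below the middle of the tray's hinge line; z up. The hinge line runs along the station's x, 125 mm above the bench. The level tray reaches from the hinge (y = 0) to y = 0.12; its lifting bar lies beyond that; the tub stands on the -y side.
- tray (a joint): tilt of the tray about its hinge, rad: 0 level (resting on its stop), up to 1.1 with the bar lifted (parts slide out over the hinge edge); falls back level when let go. Sheet steel tray, 124 mm (x) by 120 mm (y), 4 mm floor, walls 40 mm high on three sides, open on the hinge side.
- tray_bar (a point): middle of the tray's black round lifting bar: 12 mm diameter, 110 mm long, along the station's x; 164 mm from the hinge line in y and 40 mm above it when level. Gap from the bar's centre to the tray's back wall 44 mm; two thin arms join it to the tray 50 mm either side of the middle. It turns with the tray (radius 169 mm about the hinge) and may turn in the fingers.
- tub: white plastic tub fixed to the bench under the hinge edge of the tray; 180 mm (x) by 190 mm (y), 110 mm tall, 5 mm walls; origin at the centre of its underside, z up
- foot0: one of five identical black rubber appliance feet, loose in the tray at the start: 30 mm square flange 11 mm thick with a round stub 20 mm across and 11 mm high on it; origin at the centre of the flange's underside
- foot1: one of five identical black rubber appliance feet, loose in the tray at the start: 30 mm square flange 11 mm thick with a round stub 20 mm across and 11 mm high on it; origin at the centre of the flange's underside
- foot2: one of five identical black rubber appliance feet, loose in the tray at the start: 30 mm square flange 11 mm thick with a round stub 20 mm across and 11 mm high on it; origin at the centre of the flange's underside
- foot3: one of five identical black rubber appliance feet, loose in the tray at the start: 30 mm square flange 11 mm thick with a round stub 20 mm across and 11 mm high on it; origin at the centre of the flange's underside
- foot4: one of five identical black rubber appliance feet, loose in the tray at the start: 30 mm square flange 11 mm thick with a round stub 20 mm across and 11 mm high on it; origin at the centre of the flange's underside
- spare_can: a second, spare spray can standing upright on the bench, 66 mm across, 150 mm tall; origin at its underside centre. Not to be used.
- tape_roll: roll of clear tape lying flat, 100 mm across, 48 mm high; origin at its underside centre
- wrench: steel wrench 160 mm long lying on the bench; origin at the middle, underside
- pail: open red pail 110 mm across and 110 mm tall; origin at its underside centre
- screwdriver: screwdriver lying on a stack of white panels; origin at the middle, underside
Not all that is in view belongs to the job. Leave any pink or purple look-alike of the dispenser alone.

How it is judged:
On the way, in this order (a step that is already met when the one before it is completed fails the run):
1. the spray can's cap is pressed at least 6 of its 8 mm, with all five feet still in the tray (value of joint cap above 0.006 m and z of each of foot0, foot1, foot2, foot3, foot4 in the frame of station above 0.115 m), for 0.1 s.
2. the cap has sprung back up, with all five feet still in the tray (value of joint cap below 0.0015 m and z of each of foot0, foot1, foot2, foot3, foot4 in the frame of station above 0.115 m), for 0.1 s.
3. the tray is tipped (value of joint tray above 0.2 rad).
4. all five feet are in the tub (x of foot0 in the frame of tub between -0.095 and 0.095 m and y of foot0 in the frame of tub between -0.1 and 0.1 m and z of each of foot0, foot1, foot2, foot3, foot4 in the frame of tub below 0.1 m and x of foot1 in the frame of tub between -0.095 and 0.095 m and y of foot1 in the frame of tub between -0.1 and 0.1 m and x of foot2 in the frame of tub between -0.095 and 0.095 m and y of foot2 in the frame of tub between -0.1 and 0.1 m and x of foot3 in the frame of tub between -0.095 and 0.095 m and y of foot3 in the frame of tub between -0.1 and 0.1 m and x of foot4 in the frame of tub between -0.095 and 0.095 m and y of foot4 in the frame of tub between -0.1 and 0.1 m), for 0.1 s.
At the end, for the whole second after the job is handed in: All five feet lie at rest in the tub (inside its walls, below its rim), the tray is level again (within 0.06 rad) and the cap is up (within 1.5 mm) (all of step 4 and value of joint cap below 0.0015 m and value of joint tray below 0.06 rad and linear speed of each of foot0, foot1, foot2, foot3, foot4 below 0.05 m/s); the robot touches nothing.
It fails at once if the dispenser is rammed: more than 30 N on it (contact force between anything else and dispenser above 30 N).
It fails at once if another thing on the bench is moved by more than 30 mm (distance of any of spare_can, tape_roll, wrench, pail, screwdriver from where it was at the start of the episode above 0.03 m).
It also fails if it takes over 54 s, if anything falls off the work surface, if the arm or the gripper's body presses on something with over 40 N, if the wrist force passes 120 N, or if a joint passes its speed limit or range.

## Working session

There is one attempt and no reset: what is moved stays moved. The work goes in short steps, Python scripts to look and compute and a tool call to move; the robot and the scene stay as the last step left them, time stands still between calls to the robot, and variables do not carry over. Pictures are saved under pics/ and viewed, at most 10 in all, crops included, and the job is handed in when it is done.

Besides the shell and the picture viewer there is one more tool, called after "Request:" as name([rows], argument=value, ...), one row to a line, values as JSON. move_arm: Moves the arm, as the interface text tells. Shift numbers are shares of 0.02 m and turn numbers shares of 6 degrees, none past 1 either way. Its arguments: {"type":"object","properties":{"plan":{"type":"array"},"grip_force":{"type":"number"}},"required":["plan"]}

```bash
mkdir -p pics; ls; python3 - <<'E'
from workcell import *
import cv2,pickle
o=observe();print({k:(v.tolist() if hasattr(v,'tolist') else v) for k,v in o.items()})
for n in ['side','top']:
    f=grab_frame(n);pickle.dump(f,open(f'{n}.pkl','wb'));cv2.imwrite(f'pics/{n}0.png',f['color'][:,:,::-1])
    print(n,f['intrinsics'],f['position'],f['orientation'])
E
```

```text
pics
{'clock': 0.0, 'qpos': [1.1898232154489374, 0.5220185056450092, -0.036334988193566814, 1.599974836030782, 0.021223690428853997, 1.0211525076472299, -0.11276635489535844], 'qd': [-0.00015835140238072492, -0.0010037779316808713, -2.7007356163115948e-05, 0.0006166167202883264, -0.001332349261668474, 0.001205979555033075, 0.0008558968487038006], 'joint_efforts': [0.00042845061216212343, -92.7096176147461, 1.9798066467046738, -36.993348598480225, 0.017877284553833306, 0.008147053595166653, -3.11969824906555e-05], 'position': [0.19097996806304418, -0.5947497577492553, 0.23073475048905157], 'tool_rot': [-3.1404295727327254, 0.00010111264225298733, 0.31081520955618447], 'force': [-0.5635023893717686, -0.73272623853239, 0.6355635596358549], 'moment': [0.011188623250079677, 0.019410517790515332, -0.03182883704202735], 'finger_force': 0.0, 'grip_width': 0.08560350721374833}
side [[412.57813599   0.         280.71615901]
 [  0.         412.57813599 213.29336288]
 [  0.           0.           1.        ]] [-0.07210636  0.9014124   0.80814933] [-2.14387536  0.01766028 -2.61084353]
top [[482.74000919   0.         279.5790781 ]
 [  0.         482.74000919 206.10085053]
 [  0.           0.           1.        ]] [ 0.22489477 -0.01435107  1.31664386] [-2.94185397e+00  1.88467337e-03 -1.51028148e+00]
```

View pics/side0.png

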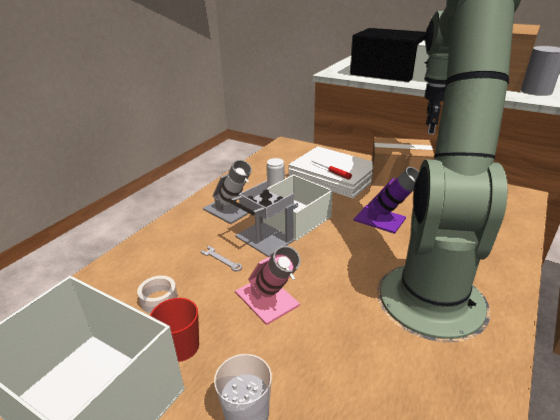

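View pics/top0.png

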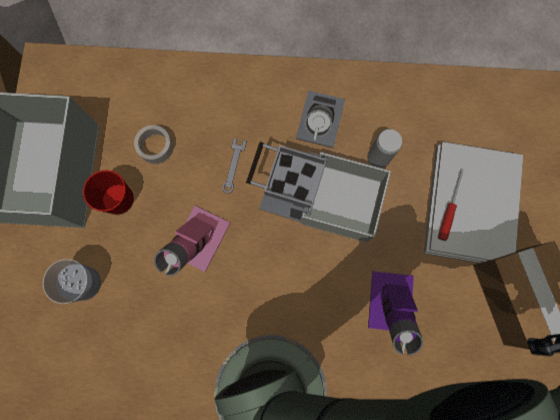

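Top view: the grey dispenser is at about (320,118). Its look-alikes are pink (195,240) and purple (397,315). The grey one with the bare can fits the description. The tray is at (295,178), its bar at (256,163), the tub at (345,195) and the spare can at (386,148). I'll confirm this in enlarged crops.

```bash
python3 - <<'E'
import cv2
a=cv2.imread('pics/top0.png')[85:235,235:400];cv2.imwrite('pics/topc.png',cv2.resize(a,None,fx=4,fy=4,interpolation=cv2.INTER_CUBIC)[:600])
a=cv2.imread('pics/side0.png')[145:265,190:350];cv2.imwrite('pics/sidec.png',cv2.resize(a,None,fx=5,fy=5,interpolation=cv2.INTER_CUBIC))
E
cat > h.py <<'E'
import numpy as np,pickle
from scipy.spatial.transform import Rotation as R
class Cam:
    def __init__(s,n):
        f=pickle.load(open(n+'.pkl','rb'));s.K=f['intrinsics'];s.p=np.array(f['position']);s.R=R.from_euler('xyz',f['orientation']).as_matrix()
    def ray(s,u,v):
        d=s.R@np.linalg.solve(s.K,[u,v,1.]);return s.p,d/np.linalg.norm(d)
    def onz(s,u,v,z):
        p,d=s.ray(u,v);return p+d*(z-p[2])/d[2]
    def proj(s,X):
        c=s.R.T@(np.array(X)-s.p);q=s.K@c;return q[:2]/q[2]
E
```

```text
(no output)
```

View pics/topc.png

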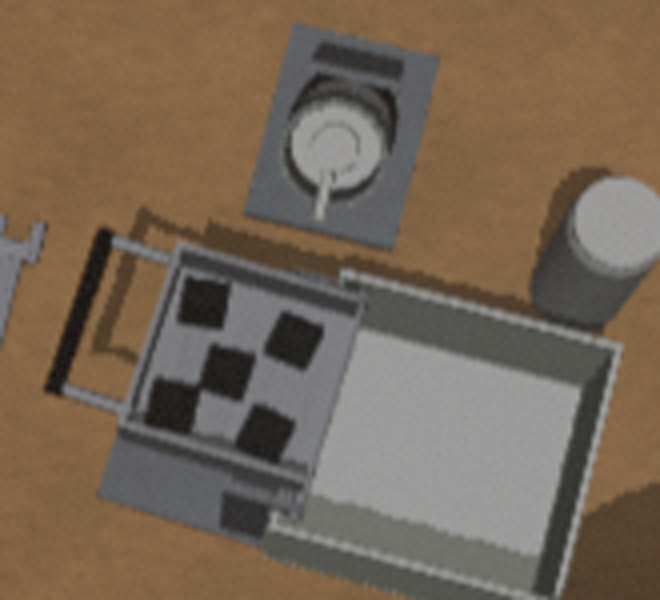

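View pics/sidec.png

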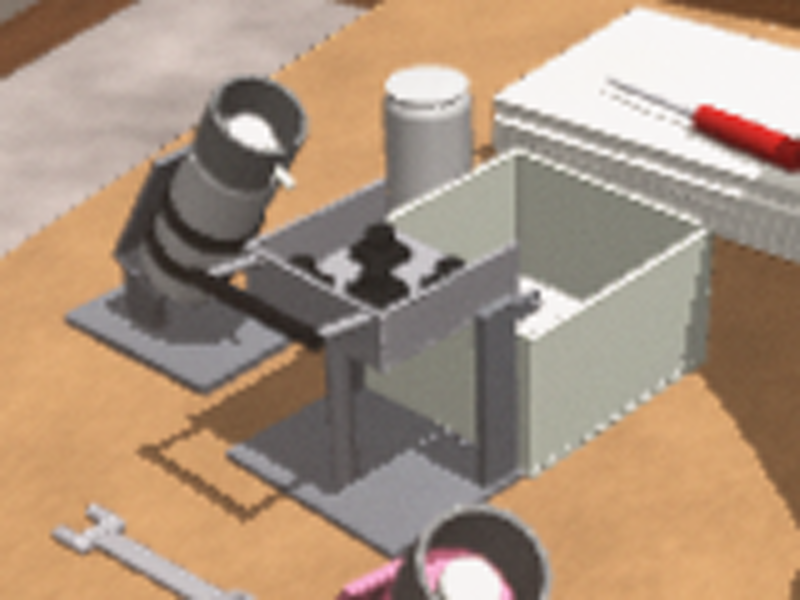

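The crops confirm it. The bare-can grey dispenser has its cap at crop (335,145), which is top px (318.8,121.3). It leans towards the robot and its tube points the same way. The bar ends are at crop (105,235) and (53,388). Five black feet are in the tray.

```bash
cat > m.py <<'E'
from h import *
T,S=Cam('top'),Cam('side')
c=lambda x,y:(235+x/4-.4,85+y/4-.4)
b=[T.onz(*c(*q),.165) for q in[(105,235),(53,388)]]
print('bar',b,np.linalg.norm(b[0]-b[1]),(b[0]+b[1])/2)
v=b[0]-b[1];print('yaw bar',np.arctan2(v[1],v[0]))
t=[T.onz(*c(*q),.11) for q in[(342,272),(620,348),(557,598)]]
print('tub',t);e=t[1]-t[0];print('edge',np.linalg.norm(e),np.arctan2(e[1],e[0]),np.linalg.norm(t[2]-t[1]))
p=np.array([T.onz(*c(*q),.008) for q in[(293,22),(440,57),(394,248),(245,215)]])
print('plate',p.round(4));f=(p[0]+p[1])/2-(p[2]+p[3])/2;g=(p[0]+p[3])/2-(p[1]+p[2])/2;yaw=np.arctan2(f[1],f[0]);print('yaw x-axis',yaw,np.arctan2(g[1],g[0])-np.pi/2,'sizes',np.linalg.norm(f),np.linalg.norm(g),'ctr',p.mean(0))
ax=R.from_euler('z',yaw).apply([-.523,0,.853])
for s in(0,.006,.012):
    z=.184+.853*s
    cap=T.onz(*c(335,145),z);rim=cap+ax*.02
    print(s,'cap',cap.round(4),'side rim',((S.proj(rim)-[190,145])*5).round(1),'top rim',((T.proj(rim)-[235,85])*4).round(1),'origin',(cap-R.from_euler('z',yaw).apply([.018-.523*s,0,z])).round(4))
E
python3 m.py
```

```text
bar [array([0.61442674, 0.0583335 , 0.165     ]), array([0.5141562 , 0.08353409, 0.165     ])] 0.1033888299809365 [0.56429147 0.0709338  0.165     ]
yaw bar -0.24622616411930964
tub [array([ 0.61705374, -0.09420032,  0.11      ]), array([ 0.57656576, -0.2758646 ,  0.11      ]), array([ 0.41100636, -0.23877158,  0.11      ])]
edge 0.18612143168659248 -1.790084872384372 0.1696638154984407
plate [[ 0.8375 -0.0571  0.008 ]
 [ 0.8167 -0.1646  0.008 ]
 [ 0.6702 -0.137   0.008 ]
 [ 0.6884 -0.0302  0.008 ]]
yaw x-axis -0.18239745825386106 -0.18008227699598556 sizes 0.15036920760596234 0.10891003471928642 ctr [ 0.75320132 -0.09722109  0.008     ]
0 cap [ 0.6749 -0.0814  0.184 ] side rim [258.4 114.8] top rim [331.7 148.7] origin [ 0.6572 -0.0781 -0.    ]
0.006 cap [ 0.6729 -0.0811  0.1891] side rim [260.2 108.7] top rim [331.7 148.8] origin [ 0.6583 -0.0784  0.    ]
0.012 cap [ 0.6709 -0.0808  0.1942] side rim [261.9 102.4] top rim [331.7 148.8] origin [ 0.6593 -0.0786  0.    ]
```

```bash
cat > pl.py <<'E'
from h import *
from scipy.spatial.transform import Slerp
from workcell import observe
def plan(p1,R1,n,g,start=None):
    """rows for straight move to p1,R1 in n rows from start; returns end"""
    if start is None: o=observe();start=(np.array(o['position']),R.from_euler('xyz',o['tool_rot']))
    p,r=start;rv=(r.inv()*R1).as_rotvec();step=(np.round(rv/n/np.radians(6),2));dp=(np.array(p1)-p)/n
    for i in range(n):
        s=np.round(r.inv().apply(np.array(p1)-p)/(n-i)/.02,2);
        print([*map(float,s),*map(float,step),g])
        p=p+r.apply(s*.02);r=r*R.from_rotvec(step*np.radians(6))
    print('max',abs(dp/.02).max(),abs(step).max());return p,r
dyaw=-.181;sy=-.235
RP=R.from_euler('z',dyaw)*R.from_matrix(np.array([[.853,0,.523],[0,-1,0],[.523,0,-.853]]))
AX=R.from_euler('z',dyaw).apply([-.523,0,.853])
CAP=np.array([.674,-.0812,.1865])
E
python3 - <<'E'
from pl import *
s=plan([.25,-.45,.40],R.from_euler('xyz',observe()['tool_rot']),10,-1)
s=plan(CAP+AX*.10,RP,30,-1,s);print(s[0],CAP+AX*.10)
E
```

```text
[0.5, -0.6, -0.85, 0.0, 0.0, 0.0, -1]
[0.5, -0.6, -0.85, 0.0, 0.0, 0.0, -1]
[0.5, -0.6, -0.84, 0.0, 0.0, 0.0, -1]
[0.5, -0.6, -0.85, 0.0, 0.0, 0.0, -1]
[0.5, -0.6, -0.84, 0.0, 0.0, 0.0, -1]
[0.5, -0.6, -0.85, 0.0, 0.0, 0.0, -1]
[0.51, -0.6, -0.84, 0.0, 0.0, 0.0, -1]
[0.5, -0.6, -0.85, 0.0, 0.0, 0.0, -1]
[0.51, -0.6, -0.84, 0.0, 0.0, 0.0, -1]
[0.5, -0.6, -0.85, 0.0, 0.0, 0.0, -1]
max 0.8461638894507453 0.0
[0.78, -0.41, 0.21, -0.04, 0.17, 0.15, -1]
[0.77, -0.42, 0.23, -0.04, 0.17, 0.15, -1]
[0.76, -0.44, 0.24, -0.04, 0.17, 0.15, -1]
[0.75, -0.45, 0.25, -0.04, 0.17, 0.15, -1]
[0.74, -0.46, 0.26, -0.04, 0.17, 0.15, -1]
[0.73, -0.47, 0.27, -0.04, 0.17, 0.15, -1]
[0.72, -0.49, 0.28, -0.04, 0.17, 0.15, -1]
[0.7, -0.5, 0.29, -0.04, 0.17, 0.15, -1]
[0.69, -0.51, 0.3, -0.04, 0.17, 0.15, -1]
[0.68, -0.52, 0.31, -0.04, 0.17, 0.15, -1]
[0.66, -0.54, 0.32, -0.04, 0.17, 0.15, -1]
[0.65, -0.55, 0.33, -0.04, 0.17, 0.15, -1]
[0.63, -0.56, 0.34, -0.04, 0.17, 0.15, -1]
[0.62, -0.57, 0.35, -0.04, 0.17, 0.15, -1]
[0.6, -0.58, 0.36, -0.04, 0.17, 0.15, -1]
[0.59, -0.59, 0.37, -0.04, 0.17, 0.15, -1]
[0.57, -0.6, 0.38, -0.04, 0.17, 0.15, -1]
[0.55, -0.61, 0.38, -0.04, 0.17, 0.15, -1]
[0.54, -0.62, 0.39, -0.04, 0.17, 0.15, -1]
[0.52, -0.63, 0.4, -0.04, 0.17, 0.15, -1]
[0.5, -0.64, 0.4, -0.04, 0.17, 0.15, -1]
[0.49, -0.65, 0.41, -0.04, 0.17, 0.15, -1]
[0.47, -0.66, 0.42, -0.04, 0.17, 0.15, -1]
[0.45, -0.67, 0.42, -0.04, 0.17, 0.15, -1]
[0.43, -0.68, 0.43, -0.04, 0.17, 0.15, -1]
[0.41, -0.69, 0.43, -0.04, 0.17, 0.15, -1]
[0.39, -0.7, 0.44, -0.04, 0.17, 0.15, -1]
[0.38, -0.71, 0.44, -0.04, 0.17, 0.15, -1]
[0.36, -0.71, 0.44, -0.04, 0.17, 0.15, -1]
[0.33, -0.72, 0.45, -0.04, 0.17, 0.15, -1]
max 0.6303375923092617 0.17
[ 0.62255626 -0.07184431  0.27169367] [ 0.62255436 -0.0717853   0.2718    ]
```

Request:
move_arm([
  [[0.5,-0.6,-0.85,0,0,0,-1],[0.5,-0.6,-0.85,0,0,0,-1],[0.5,-0.6,-0.85,0,0,0,-1],[0.5,-0.6,-0.85,0,0,0,-1],[0.5,-0.6,-0.85,0,0,0,-1],[0.5,-0.6,-0.85,0,0,0,-1],[0.5,-0.6,-0.85,0,0,0,-1],[0.5,-0.6,-0.85,0,0,0,-1],[0.5,-0.6,-0.85,0,0,0,-1],[0.5,-0.6,-0.85,0,0,0,-1]],
])

```text
clock: 1.1
position: [0.2497, -0.4495, 0.4018]
tool_rot: [-3.141, 0.0, 0.311]
force: [-0.2, 0.0, 0.0]
grip_width: 0.0001
finger_force: 0.0
```

Request:
move_arm([
  [[0.78,-0.41,0.2,-0.04,0.17,0.15,-1],[0.77,-0.42,0.2,-0.04,0.17,0.15,-1],[0.76,-0.44,0.2,-0.04,0.17,0.15,-1],[0.75,-0.45,0.2,-0.04,0.17,0.15,-1],[0.74,-0.46,0.2,-0.04,0.17,0.15,-1],[0.73,-0.47,0.25,-0.04,0.17,0.15,-1],[0.72,-0.49,0.25,-0.04,0.17,0.15,-1],[0.7,-0.5,0.25,-0.04,0.17,0.15,-1],[0.69,-0.51,0.3,-0.04,0.17,0.15,-1],[0.68,-0.52,0.3,-0.04,0.17,0.15,-1]],
])

```text
clock: 2.1
position: [0.3737, -0.3238, 0.3642]
tool_rot: [3.114, -0.181, 0.155]
force: [0.0, 0.3, -0.3]
grip_width: 0.0003
finger_force: 0.0
```

Request:
move_arm([
  [[0.66,-0.54,0.3,-0.04,0.17,0.15,-1],[0.65,-0.55,0.3,-0.04,0.17,0.15,-1],[0.63,-0.56,0.3,-0.04,0.17,0.15,-1],[0.62,-0.57,0.35,-0.04,0.17,0.15,-1],[0.6,-0.58,0.35,-0.04,0.17,0.15,-1],[0.59,-0.59,0.35,-0.04,0.17,0.15,-1],[0.57,-0.6,0.4,-0.04,0.17,0.15,-1],[0.55,-0.61,0.4,-0.04,0.17,0.15,-1],[0.54,-0.62,0.4,-0.04,0.17,0.15,-1],[0.52,-0.63,0.4,-0.04,0.17,0.15,-1]],
])

```text
clock: 3.1
position: [0.4977, -0.1979, 0.3228]
tool_rot: [3.114, -0.364, -0.003]
force: [-0.4, -0.2, -0.0]
grip_width: 0.0001
finger_force: 0.0
```

```bash
python3 - <<'E'
from pl import *
o=observe();print(o['clock'],o['position'],o['qpos'],o['grip_width'],o['force'])
s=plan(CAP+AX*.10,RP,10,-1)
E
```

```text
3.1 [ 0.49772671 -0.19786154  0.32279115] [ 0.60930708  0.12853277 -0.31881341  1.98559329 -0.06084058  0.67858431
 -1.2378013 ] 5.519528729194089e-05 [-0.35073989 -0.17256111 -0.03729499]
[0.49, -0.64, 0.44, -0.05, 0.18, 0.16, -1]
[0.47, -0.66, 0.45, -0.05, 0.18, 0.16, -1]
[0.45, -0.66, 0.45, -0.05, 0.18, 0.16, -1]
[0.43, -0.68, 0.46, -0.05, 0.18, 0.16, -1]
[0.41, -0.68, 0.46, -0.05, 0.18, 0.16, -1]
[0.39, -0.69, 0.47, -0.05, 0.18, 0.16, -1]
[0.37, -0.7, 0.47, -0.05, 0.18, 0.16, -1]
[0.35, -0.71, 0.47, -0.05, 0.18, 0.16, -1]
[0.34, -0.72, 0.48, -0.05, 0.18, 0.16, -1]
[0.31, -0.74, 0.48, -0.05, 0.18, 0.16, -1]
max 0.6303811744769194 0.18
```

Request:
move_arm([
  [[0.49,-0.64,0.44,-0.05,0.18,0.16,-1],[0.47,-0.66,0.45,-0.05,0.18,0.16,-1],[0.45,-0.66,0.45,-0.05,0.18,0.16,-1],[0.43,-0.68,0.46,-0.05,0.18,0.16,-1],[0.41,-0.68,0.46,-0.05,0.18,0.16,-1],[0.39,-0.69,0.47,-0.05,0.18,0.16,-1],[0.37,-0.7,0.47,-0.05,0.18,0.16,-1],[0.35,-0.71,0.47,-0.05,0.18,0.16,-1],[0.34,-0.72,0.48,-0.05,0.18,0.16,-1],[0.31,-0.74,0.48,-0.05,0.18,0.16,-1]],
])

```text
clock: 4.1
position: [0.6225, -0.0717, 0.2716]
tool_rot: [-3.139, -0.555, -0.187]
force: [-0.0, -0.9, -0.3]
grip_width: 0.0001
finger_force: 0.0
```

```bash
python3 - <<'E'
from pl import *
from workcell import grab_frame
import cv2
o=observe();f=grab_frame('wrist');M=np.array(f['tool_from_camera']);K=f['intrinsics']
p=np.array(o['position']);r=R.from_euler('xyz',o['tool_rot']);print(p,(r.inv()*RP).as_rotvec(),M.round(3).tolist())
def pr(X):
    t=r.inv().apply(X-p);c=M[:3,:3].T@(t-M[:3,3]);q=K@c;return q[:2]/q[2]
im=f['color'][:,:,::-1].copy();cv2.imwrite('pics/w0.png',im)
for s in(0,.006):
  C=CAP+AX*s; print(pr(C),pr(C+AX*.02))
for a in np.linspace(0,2*np.pi,60):
    for rad,h,col in((.029,.02,(0,255,0)),(.015,0,(0,0,255))):
        v=RP.apply([rad*np.cos(a),rad*np.sin(a),0]);cv2.circle(im,tuple(int(x) for x in pr(CAP+AX*h+v)),1,col,-1)
cv2.imwrite('pics/w0b.png',im)
E
```

```text
[ 0.62245532 -0.07174603  0.27161214] [ 0.00081403 -0.00478833 -0.00490281] [[0.0, -0.963, -0.27, 0.068], [1.0, 0.001, -0.001, 0.0], [0.001, -0.27, 0.963, -0.141], [0.0, 0.0, 0.0, 1.0]]
[279.54938688 211.56355568] [279.5328652 220.2756857]
[279.5447036  214.03312106] [279.52735792 223.17976138]
```

View pics/w0b.png

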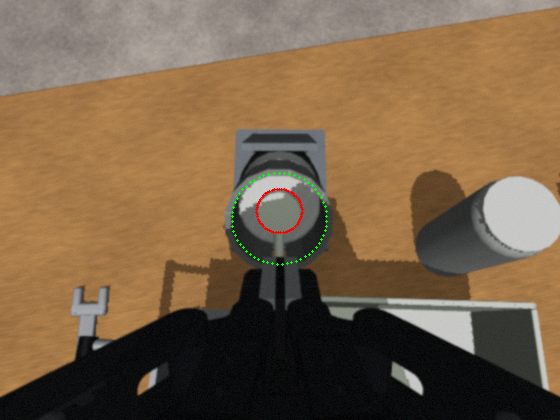

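The wrist view shows the collar rim predicted at (280,217), with cap (280,212) on the real one to 1–2 mm. I'll advance along the axis.

Request:
move_arm([
  [[0,0,0.5,0,0,0,-1],[0,0,0.5,0,0,0,-1],[0,0,0.5,0,0,0,-1],[0,0,0.5,0,0,0,-1],[0,0,0.5,0,0,0,-1],[0,0,0.5,0,0,0,-1],[0,0,0.5,0,0,0,-1],[0,0,0.5,0,0,0,-1],[0,0,0.25,0,0,0,-1],[0,0,0,0,0,0,-1]],
])

```text
clock: 5.15
position: [0.6662, -0.0802, 0.1989]
tool_rot: [-3.14, -0.553, -0.186]
force: [-0.3, -0.3, 1.2]
grip_width: -0.0001
finger_force: 0.0
```

Request:
move_arm([
  [[0,0,0.03,0,0,0,-1],[0,0,0.03,0,0,0,-1],[0,0,0.03,0,0,0,-1],[0,0,0.03,0,0,0,-1],[0,0,0.03,0,0,0,-1],[0,0,0.03,0,0,0,-1],[0,0,0.03,0,0,0,-1],[0,0,0.03,0,0,0,-1],[0,0,0,0,0,0,-1],[0,0,0,0,0,0,-1]],
])

```text
clock: 6.15
position: [0.6687, -0.0808, 0.1957]
tool_rot: [-3.14, -0.554, -0.186]
force: [1.0, -0.3, 1.2]
grip_width: -0.0002
finger_force: 0.0
```

Request:
move_arm([
  [[0,0,0.03,0,0,0,-1],[0,0,0.03,0,0,0,-1],[0,0,0.03,0,0,0,-1],[0,0,0.03,0,0,0,-1],[0,0,0.03,0,0,0,-1],[0,0,0.03,0,0,0,-1],[0,0,0.02,0,0,0,-1],[0,0,0,0,0,0,-1],[0,0,0,0,0,0,-1],[0,0,0,0,0,0,-1]],
])

```text
clock: 7.15
position: [0.6707, -0.0812, 0.1923]
tool_rot: [-3.14, -0.554, -0.186]
force: [-0.2, 0.7, 0.1]
grip_width: -0.0002
finger_force: 0.0
```

Request:
move_arm([
  [[0,0,0.03,0,0,0,-1],[0,0,0.03,0,0,0,-1],[0,0,0.03,0,0,0,-1],[0,0,0.03,0,0,0,-1],[0,0,0.03,0,0,0,-1],[0,0,0,0,0,0,-1],[0,0,0,0,0,0,-1],[0,0,0,0,0,0,-1],[0,0,0,0,0,0,-1],[0,0,0,0,0,0,-1]],
])

```text
clock: 8.15
position: [0.6723, -0.0814, 0.1897]
tool_rot: [-3.14, -0.554, -0.186]
force: [0.4, -0.3, -0.2]
grip_width: 0.0
finger_force: 0.0
```

Request:
move_arm([
  [[0,0,0.03,0,0,0,-1],[0,0,0.03,0,0,0,-1],[0,0,0.03,0,0,0,-1],[0,0,0.03,0,0,0,-1],[0,0,0.03,0,0,0,-1],[0,0,0,0,0,0,-1],[0,0,0,0,0,0,-1],[0,0,0,0,0,0,-1],[0,0,0,0,0,0,-1],[0,0,0,0,0,0,-1]],
])

```text
clock: 9.15
position: [0.6738, -0.0817, 0.1872]
tool_rot: [-3.14, -0.555, -0.186]
force: [-3.7, -0.5, 3.3]
grip_width: 0.0001
finger_force: 2.4
```

Request:
move_arm([
  [[0,0,0.03,0,0,0,-1],[0,0,0.03,0,0,0,-1],[0,0,0.03,0,0,0,-1],[0,0,0.03,0,0,0,-1],[0,0,0.03,0,0,0,-1],[0,0,0,0,0,0,-1],[0,0,0,0,0,0,-1],[0,0,0,0,0,0,-1],[0,0,0,0,0,0,-1],[0,0,0,0,0,0,-1]],
])

```text
clock: 10.15
position: [0.6754, -0.082, 0.1846]
tool_rot: [-3.14, -0.554, -0.186]
force: [-4.4, 1.0, 5.3]
grip_width: -0.0001
finger_force: 3.5
```

Request:
move_arm([
  [[0,0,0.03,0,0,0,-1],[0,0,0.03,0,0,0,-1],[0,0,0.03,0,0,0,-1],[0,0,0.03,0,0,0,-1],[0,0,0.03,0,0,0,-1],[0,0,0,0,0,0,-1],[0,0,0,0,0,0,-1],[0,0,0,0,0,0,-1],[0,0,0,0,0,0,-1],[0,0,0,0,0,0,-1]],
])

```text
clock: 11.15
position: [0.6769, -0.0823, 0.1821]
tool_rot: [-3.14, -0.554, -0.186]
force: [-6.9, 1.7, 6.7]
grip_width: -0.0002
finger_force: 4.5
```

```bash
python3 - <<'E'
from pl import *
for i in range(1):
    o=observe();print(o['position'],o['force'],AX@np.array(o['force']),AX@(np.array(o['position'])-CAP))
E
```

```text
[ 0.6768895  -0.08230028  0.18210807] [-6.87813506  1.68204767  6.71293376] 9.422992525976722 -0.005336430685446615
```

Request:
move_arm([
  [[0,0,0.01,0,0,0,-1],[0,0,0.01,0,0,0,-1],[0,0,0.01,0,0,0,-1],[0,0,0.01,0,0,0,-1],[0,0,0,0,0,0,-1],[0,0,0,0,0,0,-1],[0,0,0,0,0,0,-1],[0,0,0,0,0,0,-1],[0,0,0,0,0,0,-1],[0,0,0,0,0,0,-1]],
])

```text
clock: 12.15
position: [0.6773, -0.0824, 0.1815]
tool_rot: [-3.14, -0.554, -0.186]
force: [-6.4, 0.0, 6.5]
grip_width: 0.0001
finger_force: 4.8
```

Request:
move_arm([
  [[0,0,0.01,0,0,0,-1],[0,0,0.01,0,0,0,-1],[0,0,0.01,0,0,0,-1],[0,0,0,0,0,0,-1],[0,0,0,0,0,0,-1],[0,0,0,0,0,0,-1],[0,0,0,0,0,0,-1],[0,0,0,0,0,0,-1],[0,0,0,0,0,0,-1],[0,0,0,0,0,0,-1]],
])

```text
clock: 13.15
position: [0.6774, -0.0824, 0.1813]
tool_rot: [-3.14, -0.555, -0.186]
force: [-13.6, 2.9, 15.5]
grip_width: 0.0001
finger_force: 10.2
```

Request:
move_arm([
  [[0,0,-0.2,0,0,0,-1],[0,0,-0.4,0,0,0,-1],[0,0,-0.5,0,0,0,-1],[0,0,-0.5,0,0,0,-1],[0,0,-0.6,0,0,0,-1],[0,0,-0.6,0,0,0,-1],[0,0,-0.7,0,0,0,-1],[0,0,-0.7,0,0,0,-1],[0,0,-0.7,0,0,0,-1],[0,0,0,0,0,0,-1]],
])

```text
clock: 14.15
position: [0.6267, -0.0731, 0.2665]
tool_rot: [-3.139, -0.557, -0.186]
force: [0.6, 0.1, 0.4]
grip_width: -0.0
finger_force: 0.0
```

```bash
cat >> pl.py <<'E'
BAR=np.array([.5643,.0709,.165])
RB=R.from_euler('z',sy)*R.from_euler('x',np.pi)
E
python3 - <<'E'
from pl import *
s=plan(BAR+[0,0,.10],RB,10,-.06)
E
```

```text
[-0.38, -0.65, -0.22, -0.02, -0.53, 0.05, -0.06]
[-0.39, -0.65, -0.21, -0.02, -0.53, 0.05, -0.06]
[-0.41, -0.65, -0.18, -0.02, -0.53, 0.05, -0.06]
[-0.42, -0.64, -0.16, -0.02, -0.53, 0.05, -0.06]
[-0.43, -0.64, -0.14, -0.02, -0.53, 0.05, -0.06]
[-0.44, -0.64, -0.12, -0.02, -0.53, 0.05, -0.06]
[-0.45, -0.63, -0.09, -0.02, -0.53, 0.05, -0.06]
[-0.46, -0.63, -0.07, -0.02, -0.53, 0.05, -0.06]
[-0.47, -0.63, -0.05, -0.02, -0.53, 0.05, -0.06]
[-0.47, -0.63, -0.02, -0.02, -0.53, 0.05, -0.06]
max 0.7200618815025949 0.53
```

Request:
move_arm([
  [[-0.38,-0.65,-0.22,-0.02,-0.53,0.05,-0.06],[-0.4,-0.65,-0.2,-0.02,-0.53,0.05,-0.06],[-0.41,-0.65,-0.18,-0.02,-0.53,0.05,-0.06],[-0.42,-0.64,-0.16,-0.02,-0.53,0.05,-0.06],[-0.43,-0.64,-0.14,-0.02,-0.53,0.05,-0.06],[-0.44,-0.64,-0.12,-0.02,-0.53,0.05,-0.06],[-0.45,-0.63,-0.1,-0.02,-0.53,0.05,-0.06],[-0.46,-0.63,-0.07,-0.02,-0.53,0.05,-0.06],[-0.47,-0.63,-0.05,-0.02,-0.53,0.05,-0.06],[-0.47,-0.63,0,-0.02,-0.53,0.05,-0.06]],
])

```text
clock: 15.15
position: [0.5641, 0.0715, 0.2623]
tool_rot: [3.137, 0.003, -0.24]
force: [-1.4, -0.3, 0.1]
grip_width: 0.0405
finger_force: 0.0
```

```bash
python3 - <<'E'
from pl import *
from workcell import grab_frame
import cv2
o=observe();f=grab_frame('wrist');M=np.array(f['tool_from_camera']);K=f['intrinsics']
p=np.array(o['position']);r=R.from_euler('xyz',o['tool_rot']);print(o['clock'],p,o['tool_rot'],o['grip_width'])
def pr(X):
    t=r.inv().apply(X-p);c=M[:3,:3].T@(t-M[:3,3]);q=K@c;return q[:2]/q[2]
im=f['color'][:,:,::-1].copy()
np.savez('w1.npz',K=K,M=M,p=p,rot=o['tool_rot'])
x=R.from_euler('z',sy).apply([1,0,0])
for a in np.linspace(-.055,.055,12):cv2.circle(im,tuple(int(q) for q in pr(BAR+a*x)),2,(0,255,0),-1)
cv2.imwrite('pics/w1.png',im)
E
```

```text
15.15 [0.56413149 0.07147863 0.26227626] [ 3.13731477e+00  3.12471901e-03 -2.40472013e-01] 0.040450458882933416
```

View pics/w1.png

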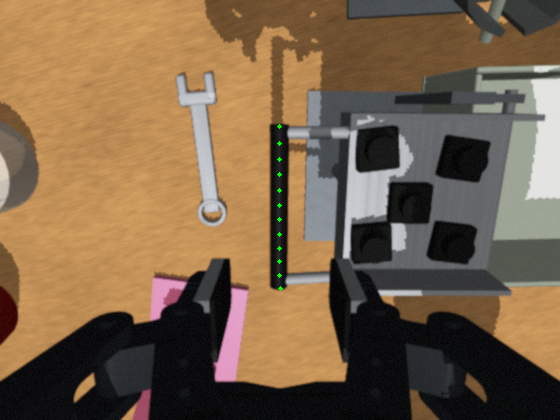

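The bar at (280,205) matches the prediction and lies centred between the fingers, so I'll descend and grip it.

Request:
move_arm([
  [[0,0,0.6,0,0,0,-0.06],[0,0,0.6,0,0,0,-0.06],[0,0,0.6,0,0,0,-0.06],[0,0,0.6,0,0,0,-0.06],[0,0,0.6,0,0,0,-0.06],[0,0,0.6,0,0,0,-0.06],[0,0,0.6,0,0,0,-0.06],[0,0,0.6,0,0,0,-0.06],[0,0,0.6,0,0,0,-0.06],[0,0,0.4,0,0,0,-0.06]],
])

```text
clock: 16.2
position: [0.5639, 0.0704, 0.1451]
tool_rot: [3.137, 0.001, -0.24]
force: [0.5, 0.1, 1.0]
grip_width: 0.04
finger_force: 0.0
```

Request:
move_arm([
  [[0,0,0,0,0,0,-1],[0,0,0,0,0,0,-1],[0,0,0,0,0,0,-1],[0,0,0,0,0,0,-1],[0,0,0,0,0,0,-1],[0,0,0,0,0,0,-1],[0,0,0,0,0,0,-1],[0,0,0,0,0,0,-1],[0,0,0,0,0,0,-1],[0,0,0,0,0,0,-1]],
], grip_force=40)

```text
clock: 17.2
position: [0.5646, 0.0715, 0.1471]
tool_rot: [3.139, -0.0, -0.24]
force: [0.3, 5.8, -1.3]
grip_width: 0.0107
finger_force: 39.1
```

```bash
python3 - <<'E'
from pl import *
o=observe();print(o['clock'],o['position'],o['grip_width'],o['force'])
r=R.from_euler('xyz',o['tool_rot']);ys=R.from_euler('z',sy).apply([0,1,0])
a0=np.arctan2(.04,.164);L=np.hypot(.04,.164)
B=lambda t:(L*np.cos(a0+t)-.164)*ys+np.array([0,0,L*np.sin(a0+t)-.04])
th=np.linspace(0,1.04,31);
for i in range(30):print((r.inv().apply(B(th[i+1])-B(th[i]))/.02).round(2).tolist())
E
```

```text
17.2 [0.56457374 0.07154725 0.14705407] 0.010655734629571341 [ 0.28674607  5.7947229  -1.30380983]
[0.0, 0.07, -0.28]
[0.0, 0.08, -0.28]
[0.0, 0.09, -0.28]
[0.0, 0.1, -0.27]
[0.0, 0.11, -0.27]
[0.0, 0.12, -0.27]
[0.0, 0.13, -0.26]
[0.0, 0.14, -0.26]
[0.0, 0.15, -0.25]
[0.0, 0.16, -0.25]
[0.0, 0.17, -0.24]
[0.0, 0.17, -0.23]
[0.0, 0.18, -0.23]
[0.0, 0.19, -0.22]
[0.0, 0.2, -0.22]
[0.0, 0.21, -0.21]
[0.0, 0.21, -0.2]
[0.0, 0.22, -0.19]
[0.0, 0.23, -0.19]
[0.0, 0.23, -0.18]
[0.0, 0.24, -0.17]
[0.0, 0.24, -0.16]
[0.0, 0.25, -0.15]
[0.0, 0.25, -0.14]
[0.0, 0.26, -0.14]
[0.0, 0.26, -0.13]
[0.0, 0.27, -0.12]
[0.0, 0.27, -0.11]
[0.0, 0.28, -0.1]
[0.0, 0.28, -0.09]
```

Request:
move_arm([
  [[0,0.07,-0.28,0,0,0,-1],[0,0.08,-0.28,0,0,0,-1],[0,0.09,-0.28,0,0,0,-1],[0,0.1,-0.27,0,0,0,-1],[0,0.11,-0.27,0,0,0,-1],[0,0.12,-0.27,0,0,0,-1],[0,0.13,-0.26,0,0,0,-1],[0,0.14,-0.26,0,0,0,-1],[0,0.15,-0.25,0,0,0,-1],[0,0.16,-0.25,0,0,0,-1]],
])

```text
clock: 18.2
position: [0.559, 0.0495, 0.2008]
tool_rot: [3.139, -0.0, -0.239]
force: [-0.7, 9.8, 0.8]
grip_width: 0.0105
finger_force: 39.0
```

Request:
move_arm([
  [[0,0.17,-0.24,0,0,0,-1],[0,0.17,-0.23,0,0,0,-1],[0,0.18,-0.23,0,0,0,-1],[0,0.19,-0.22,0,0,0,-1],[0,0.2,-0.22,0,0,0,-1],[0,0.21,-0.21,0,0,0,-1],[0,0.21,-0.2,0,0,0,-1],[0,0.22,-0.19,0,0,0,-1],[0,0.23,-0.19,0,0,0,-1],[0,0.23,-0.18,0,0,0,-1]],
])

```text
clock: 19.2
position: [0.5497, 0.0121, 0.2439]
tool_rot: [3.141, -0.001, -0.238]
force: [-3.7, 14.5, 10.9]
grip_width: 0.0106
finger_force: 39.0
```

Request:
move_arm([
  [[0,0.24,-0.17,0,0,0,-1],[0,0.24,-0.16,0,0,0,-1],[0,0.25,-0.15,0,0,0,-1],[0,0.25,-0.14,0,0,0,-1],[0,0.26,-0.14,0,0,0,-1],[0,0.26,-0.13,0,0,0,-1],[0,0.27,-0.12,0,0,0,-1],[0,0.27,-0.11,0,0,0,-1],[0,0.28,-0.1,0,0,0,-1],[0,0.28,-0.09,0,0,0,-1]],
])

```text
clock: 20.2
position: [0.5369, -0.0401, 0.2698]
tool_rot: [3.139, 0.0, -0.24]
force: [-3.9, 6.5, 7.0]
grip_width: 0.0102
finger_force: 41.5
```

Request:
move_arm([
  [[0,0,0,0,0,0,-1],[0,0,0,0,0,0,-1],[0,0,0,0,0,0,-1],[0,0,0,0,0,0,-1],[0,0,0,0,0,0,-1],[0,0,0,0,0,0,-1],[0,0,0,0,0,0,-1],[0,0,0,0,0,0,-1],[0,0,0,0,0,0,-1],[0,0,0,0,0,0,-1]],
])

```text
clock: 21.2
position: [0.5369, -0.04, 0.2698]
tool_rot: [3.138, 0.0, -0.24]
force: [-4.4, 7.1, 7.9]
grip_width: 0.0106
finger_force: 41.7
```

```bash
python3 - <<'E'
from workcell import *
import cv2,numpy as np
a=grab_frame('side')['color'][:,:,::-1][145:265,190:350];b=grab_frame('top')['color'][:,:,::-1][85:235,235:400]
a=cv2.resize(a,(400,300));b=cv2.resize(b,(400,364))[:300]
cv2.imwrite('pics/tip.png',np.hstack([a,b]))
E
```

```text
(no output)
```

View pics/tip.png

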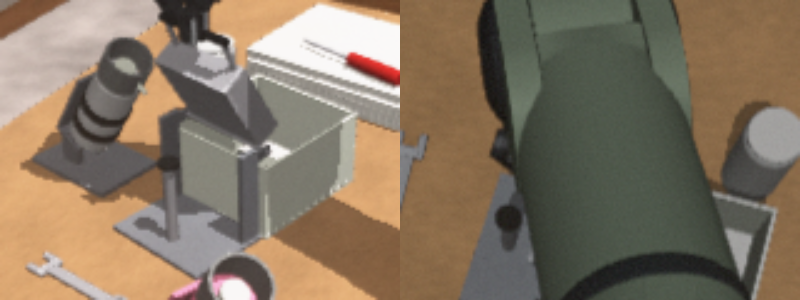

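The tray is tipped to about 1 rad, but the feet are hidden from both cameras. I'll lower it along the same arc and check.

Request:
move_arm([
  [[0,-0.28,0.09,0,0,0,-1],[0,-0.28,0.1,0,0,0,-1],[0,-0.27,0.11,0,0,0,-1],[0,-0.27,0.12,0,0,0,-1],[0,-0.26,0.13,0,0,0,-1],[0,-0.26,0.14,0,0,0,-1],[0,-0.25,0.14,0,0,0,-1],[0,-0.25,0.15,0,0,0,-1],[0,-0.24,0.16,0,0,0,-1],[0,-0.24,0.17,0,0,0,-1]],
])

```text
clock: 22.3
position: [0.5495, 0.01, 0.2425]
tool_rot: [3.138, 0.0, -0.24]
force: [-2.2, 3.6, 5.2]
grip_width: 0.0105
finger_force: 42.6
```

Request:
move_arm([
  [[0,-0.23,0.18,0,0,0,-1],[0,-0.23,0.19,0,0,0,-1],[0,-0.22,0.19,0,0,0,-1],[0,-0.21,0.2,0,0,0,-1],[0,-0.21,0.21,0,0,0,-1],[0,-0.2,0.22,0,0,0,-1],[0,-0.19,0.22,0,0,0,-1],[0,-0.18,0.23,0,0,0,-1],[0,-0.17,0.23,0,0,0,-1],[0,-0.17,0.24,0,0,0,-1]],
])

```text
clock: 23.3
position: [0.559, 0.0482, 0.1994]
tool_rot: [3.137, 0.0, -0.241]
force: [2.9, -2.2, -0.2]
grip_width: 0.0108
finger_force: 44.0
```

Request:
move_arm([
  [[0,-0.16,0.25,0,0,0,-1],[0,-0.15,0.25,0,0,0,-1],[0,-0.14,0.26,0,0,0,-1],[0,-0.13,0.26,0,0,0,-1],[0,-0.12,0.27,0,0,0,-1],[0,-0.11,0.27,0,0,0,-1],[0,-0.1,0.27,0,0,0,-1],[0,-0.09,0.28,0,0,0,-1],[0,-0.08,0.28,0,0,0,-1],[0,-0.07,0.28,0,0,0,-1]],
])

```text
clock: 24.3
position: [0.5645, 0.0712, 0.1461]
tool_rot: [3.138, 0.0, -0.24]
force: [5.3, 5.2, 0.5]
grip_width: 0.0104
finger_force: 44.9
```

```bash
python3 - <<'E'
from workcell import *
import cv2,numpy as np
f=grab_frame('wrist')['color'][:,:,::-1];a=grab_frame('side')['color'][:,:,::-1][145:265,190:350];print(observe()['position'])
cv2.imwrite('pics/dn.png',np.hstack([cv2.resize(f,(400,300)),cv2.resize(a,(400,300))]))
E
```

```text
[0.56448681 0.07126337 0.14571463]
```

View pics/dn.png

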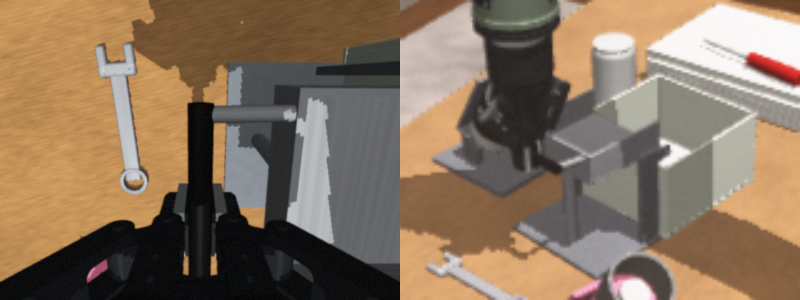

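The tray is level and its visible part is empty. I'll release, rise straight up and check the tub from the top.

Request:
move_arm([
  [[0,0,0,0,0,0,-0.06],[0,0,0,0,0,0,-0.06],[0,0,0,0,0,0,-0.06],[0,0,0,0,0,0,-0.06],[0,0,0,0,0,0,-0.06],[0,0,-0.2,0,0,0,-0.06],[0,0,-0.4,0,0,0,-0.06],[0,0,-0.6,0,0,0,-0.06],[0,0,-0.8,0,0,0,-0.06],[0,0,-1,0,0,0,-0.06]],
])

```text
clock: 25.4
position: [0.5642, 0.0707, 0.2077]
tool_rot: [3.137, 0.001, -0.24]
force: [-0.1, 1.0, 0.5]
grip_width: 0.0404
finger_force: 0.0
```

Request:
move_arm([
  [[0,0,-1,0,0,0,-0.06],[0,0,-1,0,0,0,-0.06],[0,0,-1,0,0,0,-0.06],[0,-1,-1,0,0,0,-0.06],[0,-1,-1,0,0,0,-0.06],[0,-1,0,0,0,0,-0.06],[0,-1,0,0,0,0,-0.06],[0,-1,0,0,0,0,-0.06],[0,-1,0,0,0,0,-0.06],[0,-1,0,0,0,0,-0.06]],
])

```text
clock: 26.4
position: [0.5978, 0.2079, 0.3071]
tool_rot: [3.138, 0.0, -0.24]
force: [1.5, 0.1, -0.2]
grip_width: 0.0401
finger_force: 0.0
```

```bash
python3 - <<'E'
from workcell import *
import cv2,numpy as np
b=grab_frame('top')['color'][:,:,::-1][85:235,200:400];o=observe();print(o['clock'],o['position'],o['force'])
cv2.imwrite('pics/end.png',cv2.resize(b,None,fx=4,fy=4,interpolation=cv2.INTER_CUBIC))
E
```

```text
26.45 [0.59763917 0.21144815 0.30681502] [-3.46903643  3.17862869 -1.63860706]
```

View pics/end.png

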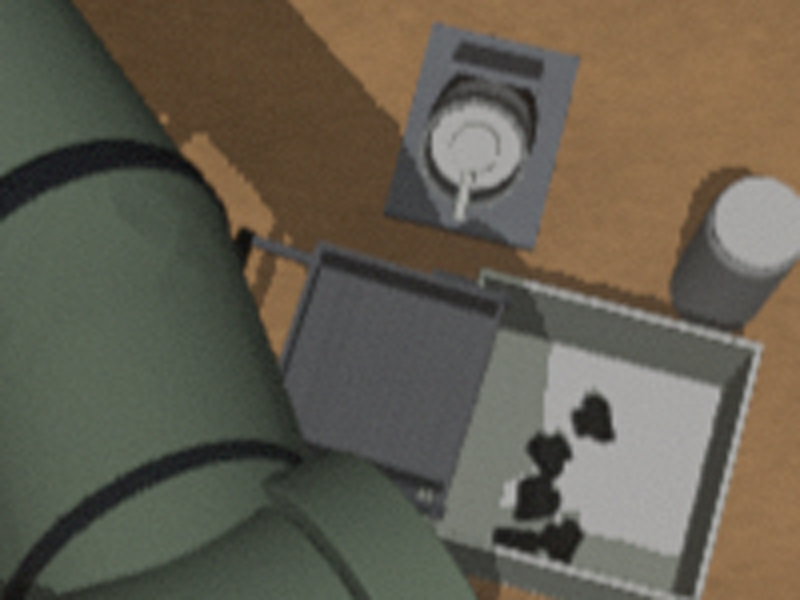

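The tray is empty and level. All five feet are in the tub, at crop (595,418), (550,455), (535,497), (515,538) and (562,540). The cap is up and the arm is clear, so I'll hand the job in.

```bash
python3 -c "
from workcell import *
print(job_done())"
```

```text
the job is handed in; nothing more can be done
None
```

I pressed the cap right down (about 20 N at the bottom) and it came back up; the tray is level again, all five feet are in the tub, and the job is handed in, though no verdict came back.

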